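# Seat the check gauge and hold the reader's key at its mark

## Robot

A 6-joint arm with a two-finger parallel gripper is mounted at the origin on a cart in front of the work surface, level with it; the furniture and walls round the work are solid. World frame = base frame: x ahead of the robot, y to its left, z up, the work surface at z = 0. Lengths are in m, angles in rad, forces in N, time in s.
With the tool pointing down it reaches from about 0.3 to 0.85 m from the base axis. Payload 5.4 kg.
Tool frame: the origin (TCP) lies between the finger pads; the fingertips stand 25 mm ahead of it and the grasp point (between the pads) lies 6 mm ahead of it; z points along the fingers, y is the line along which they close (so a half turn about z gives the same grasp; the last joint's range is limited). The gripper opens to 85 mm and grips with 20 to 120 N. Pads are 22 mm wide; open, the fingers measure 114 mm over their backs; the gripper's body (76 mm by 85 mm) begins 54 mm behind the grasp point. The pads swing forward as they close: fully open they stand 13 mm farther back than shut.
Start: joints at [-1.373, 0.158, 1.597, -0, 1.386, -0.21], TCP at [0.228, -0.528, 0.256] pointing down, gripper open.
Joint ranges: [-2.91, 2.91], [-0.94, 2.29], [0.18, 2.7], [-1.29, 4.43], [0.17, 2.64], [-3, 3]. Speed limits (rad/s): [2.57, 2.57, 3.14, 3.14, 3.14, 3.14].

## Interface

Orientations are given as a rotation vector (axis times angle).
In Python, from station import * gives the robot as it stands. Calls block until the motion is done:
- goto(position, orientation): joint-space move of the TCP to a pose.
- servo_line(position, frame=None, velocity=0.15, f_stop=None): straight line of the TCP; frame=None keeps the orientation; velocity is the mean speed in m/s. With f_stop (N) it stops when the force on the tool has changed by that much, and returns True; else False.
- set_joints(angles): joint-space move.
- set_gripper(opening, force=None): finger opening in m; force is the grip in N (None keeps the last); returns when the fingers have stopped.
- sleep(seconds).
- ik(position, orientation): joint angles nearest the present ones, or None.
- get_image(name): name is "scene" or "top"; returns the picture (420x560x3 uint8, red, green, blue); there is no depth.
- camera_model(name): a dict with "fov_y" (degrees; the focal length in pixels is half the picture's height over the tangent of half this angle, whatever the lens; pixels are square), "cx", "cy" (the principal point, pixels), "k1" (the pictures are not rectified: a ray, as slopes to the right and down, at radius r is drawn at 1 + k1 r^2 times it, then the intrinsics apply), "extrinsics" (4x4, takes a point from world to camera coordinates). Camera axes: x right, y up, looking along -z (the intrinsics and any distortion apply to the point x, -y, -z); pixel columns grow to the right and rows downward; lengths in m; the calibration is good to about 2 mm. A picture is of the moment at which its call begins. camera_model takes no time and is no camera call.
A pose or a line that the arm cannot do raises MotionError and nothing moves.
- job_done(): hands the job in; it is judged then, once.
Readings, each from a call of its own:
- current_time(): time.
- current_joints(): joint angles.
- current_dq(): joint speeds.
- current_joint_efforts(): joint torques, N m.
- current_tcp_pos(): TCP position.
- current_eef_rot(): TCP orientation.
- current_ft_force(): force on the tool from outside, world axes, zero at the start.
- current_torque(): the same for the moment, N m.
- current_finger_gap(): finger opening in m.
- current_grasp_force(): force on a finger pad.
Only numpy, scipy, OpenCV 4.12 (cv2) and the standard library are available. Lean on these libraries where they do the work, as an engineer would, in place of code of your own. Each camera call takes 0.05 s, during which the arm holds its last target. There are 200 camera calls.

## Task

Take the gauge with the long bar-shaped head out of the stand and put its blade into the slot of the reader, fully home with the head resting on the slot block, and let go of it. Then, with the gripper, press the reader's sprung round key down 12 mm, so that its top is level with the tops of the two pins beside it, never down to its bottom stop, and finish while still holding it there: the reading only runs while the key is held. Leave the round-headed gauge in the stand and the other things where they are.

Things in the scene. Friction and masses are not known exactly. Their poses are not given: they have to be found in the camera images.
- bar_gauge: the gauge to use, about 0.12 kg: an aluminium bar head 24 (x) x 50 (y) x 38 mm high over a steel blade 4 mm thick (x), 28 mm wide (y), 38 mm long, its last 6 mm a little thinner. It stands blade down in one of the two slots of the stand, its head on the stand's top. Origin: centre of the blade's lower tip; z up, the head spans z = 38 to 76 mm. Best gripped across the 24 mm of the head (closing along its x). A half turn about z makes no difference.
- bar_shoulder (a point): point on the bar gauge, at the centre of the underside of its head (38 mm above the blade's tip)
- round_gauge: the other gauge, to be left: an upright round aluminium head 30 mm in diameter and 38 mm high over a steel blade 4 x 20 x 38 mm, standing in the other slot of the stand. Origin: centre of the blade's lower tip; z up
- gauge_stand: fixed grey plastic block 60 (x) x 156 (y) x 52 mm high, with two slots like the reader's in its top, 42 mm deep, at y = +37 and -37 mm; origin: centre of its underside. Which gauge is in which slot varies
- reader: the fixed reader: grey base plate 76 (x) x 176 (y) mm, its top at z = 12 mm; at its +y end the grey slot block (56 x 66 mm, top at z = 52 mm) with a little display on its -x face, at its -y end the key on a round aluminium housing (42 mm in diameter over a 50 mm foot, top at z = 50 mm) between two upright steel pins 8 mm in diameter, tops at z = 72 mm, 31.5 mm from the key's axis to -x and +x. Origin: centre of its underside, on the table; z up
- slot_mouth (a point): centre of the slot's mouth in the top of the slot block, at x = 0, y = +45 mm, z = 52 mm in the reader's frame. The slot is 8 mm (reader x) by 33 mm (reader y), with a 2 mm chamfer, and 40 mm deep; the bar gauge is home when its head's underside rests here
- key_top (a point): centre of the top face of the key's black round cap (44 mm in diameter, 10 mm thick), on the key's vertical axis at x = 0, y = -50 mm in the reader's frame; 84 mm above the table when free, 72 mm when held right. It moves with the key
- hold_key (a joint): how far the key is pressed straight down, m: 0 free, 0.012 wanted, 0.022 at its bottom stop. A spring pushes it back up: about 2.5 N to start it, 6 N at 12 mm, 9 N at the bottom
- timer: bystander: white square bench timer 64 x 64 x 19 mm, flat on the table; origin: centre of its underside
- petri_dish: bystander: flat clear round dish 62 mm in diameter, 14 mm high; origin: centre of its underside
- blue_cap: bystander: blue bottle cap 53 mm in diameter, 25 mm high; origin: centre of its underside
- tape_roll: bystander: roll of tape 100 mm in diameter, 25 mm high, lying flat; origin: centre of its underside

How it is judged:
On the way, in this order (a step that is already met when the one before it is completed fails the run):
1. the bar gauge is fully home in the reader's slot and let go, the key not yet pressed (distance between bar_shoulder and slot_mouth below 0.005 m and horizontal distance between bar_shoulder and slot_mouth below 0.004 m and angle between bar_gauge's own z axis and vertical below 0.06 rad and contact force between the fingers and bar_gauge below 0.1 N and value of joint hold_key below 0.003 m), for 0.2 s.
2. the key is held down 9 to 15 mm by the gripper (value of joint hold_key between 0.009 and 0.015 m and contact force between any of the fingers, the arm and reader above 1.5 N), for 0.5 s.
At the end, for the whole second after the job is handed in: the bar gauge stands let go in the reader's slot, head within 5 mm of the slot's mouth point (4 mm sideways), upright within 0.06 rad; the gripper presses the key with over 1.5 N and it is 9 to 15 mm down; the round gauge is within 15 mm, the bystanders within 30 mm of their starts (all of step 2 and distance between bar_shoulder and slot_mouth below 0.005 m and horizontal distance between bar_shoulder and slot_mouth below 0.004 m and angle between bar_gauge's own z axis and vertical below 0.06 rad and contact force between the fingers and bar_gauge below 0.1 N and distance of round_gauge from where it was at the start of the episode below 0.015 m and distance of each of timer, petri_dish, blue_cap, tape_roll from where it was at the start of the episode below 0.03 m); the arm keeps its last pose, push and grip.
It fails at once if the key is pushed to its bottom stop (value of joint hold_key above 0.0205 m).
It fails at once if the round-headed gauge is pulled out of the stand or shifted (distance of round_gauge from where it was at the start of the episode above 0.015 m).
It fails at once if a bystander is pushed away (distance of any of timer, petri_dish, blue_cap, tape_roll from where it was at the start of the episode above 0.03 m).
It also fails if it takes over 51 s, if anything falls off the work surface, if the arm or the gripper's body presses on something with over 40 N, if the wrist force passes 120 N, or if a joint passes its speed limit or range.

## Working session

There is one attempt and no reset: what is moved stays moved. The work goes in short steps, each a Python script; the robot and the scene stay as the last script left them, time stands still between calls to the robot, and variables do not carry over. Pictures are saved under pics/ and viewed, at most 10 in all, crops included, and the job is handed in when it is done.

```bash
mkdir -p pics; ls; python3 - <<'E'
from station import *
import cv2,numpy as np
for n in("scene","top"):
    im=get_image(n); cv2.imwrite(f"pics/{n}0.png",im[:,:,::-1]); np.save(f"pics/{n}0.npy",im)
    print(n,camera_model(n))
print(current_time(),current_eef_rot())
E
```

```text
pics
scene {'fov_y': 50.734626364568854, 'cx': 279.61384147960337, 'cy': 212.76068653869484, 'k1': -0.00963807713820321, 'extrinsics': array([[-0.52887881, -0.84866329, -0.00760401,  0.20854955],
       [ 0.51075112, -0.32542518,  0.7957586 , -0.35738723],
       [-0.67780565,  0.4169761 ,  0.6055662 , -0.78588678],
       [ 0.        ,  0.        ,  0.        ,  1.        ]])}
top {'fov_y': 46.12742296972709, 'cx': 274.10564867159803, 'cy': 202.81181888912442, 'k1': -0.0541226574827922, 'extrinsics': array([[ 1.48527953e-03, -9.99998271e-01,  1.11866113e-03,
        -8.52991327e-02],
       [ 9.92116953e-01,  1.61374765e-03,  1.25305019e-01,
        -5.03845395e-01],
       [-1.25306608e-01,  9.23729692e-04,  9.92117635e-01,
        -1.48902811e+00],
       [ 0.00000000e+00,  0.00000000e+00,  0.00000000e+00,
         1.00000000e+00]])}
0.1 [-3.07481413e+00 -6.35839589e-01 -7.54256425e-05]
```

View pics/scene0.png

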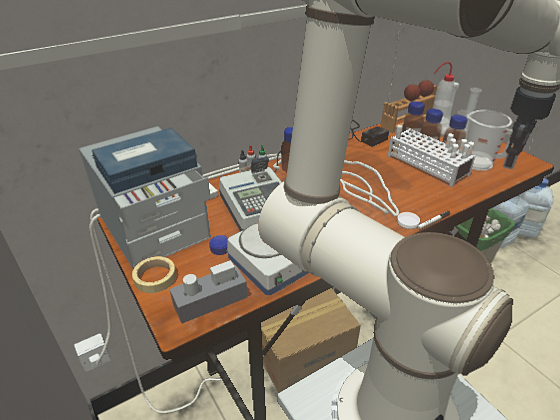

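View pics/top0.png

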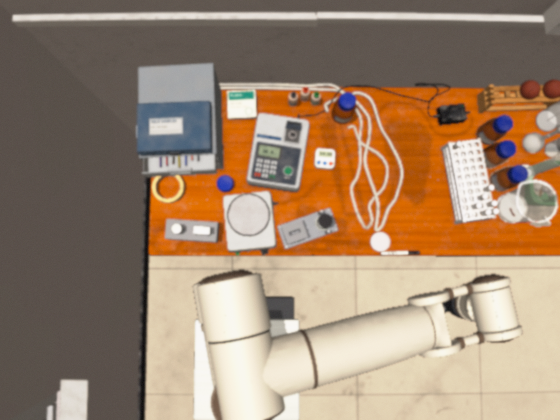

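The top view shows the stand at (192,231), with the round head at (178,229) and the bar head at (202,230). The reader is at (308,228), with its key at (326,220) and its slot at about (293,232). The arm hides the reader in the scene view. I'll zoom in next.

```bash
python3 - <<'E'
import cv2
a=cv2.imread("pics/top0.png"); b=cv2.imread("pics/scene0.png")
f=lambda im,x,y,w,h,s:cv2.resize(im[y:y+h,x:x+w],None,fx=s,fy=s,interpolation=cv2.INTER_CUBIC)
A=f(a,270,200,80,55,10); cv2.imwrite("pics/c1.png",A)
B=f(a,155,210,75,40,8); C=f(b,165,255,85,70,8)[:,:]
cv2.imwrite("pics/c2.png",B)
E
```

```text
(no output)
```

View pics/c1.png

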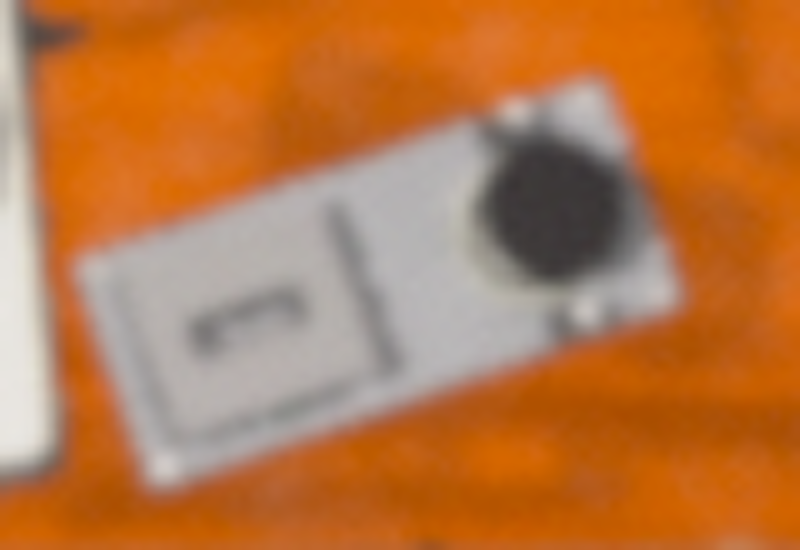

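View pics/c2.png

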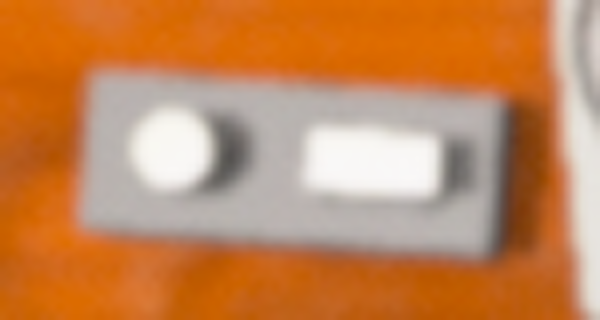

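The crops show the reader yawed about 17° in the image. Its plate outline is clear, the dark cap is at about pixel (325.5,220.5), and the slot is at about (294.2,231.7). The bar head is at about pixel (201.3,229.8), with its long side along the stand.

```bash
cat > h.py <<'E'
from station import *
import cv2,numpy as np
from scipy.spatial.transform import Rotation as R
def cast(n,uv,z):
    c=camera_model(n);f=210/np.tan(np.radians(c["fov_y"])/2);E=c["extrinsics"]
    K=np.array([[f,0,c["cx"]],[0,f,c["cy"]],[0,0,1]])
    s=cv2.undistortPoints(np.array(uv,float).reshape(-1,1,2),K,np.array([c["k1"],0,0,0.]))[:,0]
    d=np.c_[s[:,0],-s[:,1],-np.ones(len(s))]@E[:3,:3]; o=-E[:3,:3].T@E[:3,3]
    return (o+d*((z-o[2])/d[:,2])[:,None])[:,:2]
def comp(m,x,y,w,h):
    M=np.zeros(m.shape[:2],np.uint8); M[y:y+h,x:x+w]=m[y:y+h,x:x+w]
    cs,_=cv2.findContours(M,cv2.RETR_EXTERNAL,cv2.CHAIN_APPROX_NONE)
    return max(cs,key=cv2.contourArea),M
def down(a): # tool z down, tool y (closing) at world angle a
    y=np.array([np.cos(a),np.sin(a),0]); z=np.array([0,0,-1.])
    return R.from_matrix(np.c_[np.cross(y,z),y,z]).as_rotvec()
def rect(w): # world pts -> centre, long-axis angle, size
    (c,s,a)=cv2.minAreaRect((w*1000).astype(np.float32)); b=cv2.boxPoints((c,s,a))
    e=[b[1]-b[0],b[2]-b[1]]; e=max(e,key=np.linalg.norm)
    return np.array(c)/1000,np.arctan2(e[1],e[0])%np.pi,s
E
python3 - <<'E'
from h import *
im=np.load("pics/top0.npy"); S=4
big=cv2.resize(im,None,fx=S,fy=S,interpolation=cv2.INTER_CUBIC); hsv=cv2.cvtColor(big,cv2.COLOR_RGB2HSV); V=hsv[...,2]
px=lambda c:(c.reshape(-1,2)+.5)/S-.5
roi=lambda x,y,w,h:[S*v for v in(x,y,w,h)]
def go(n,m,r,z):
    c,M=comp((m*255).astype(np.uint8),*roi(*r)); w=cast("top",px(c),z); k=cv2.moments(c)
    cen=cast("top",px(np.array([[k['m10']/k['m00'],k['m01']/k['m00']]])),z)[0]
    print(n,"rect",rect(w),"centroid",cen,"area mm2",cv2.contourArea((w*1e3).astype(np.float32))); return rect(w)
go("plate",hsv[...,1]<130,(277,203,65,50),.012)
go("key",V<95,(313,208,25,25),.084)
go("slot",V<135,(286,226,17,12),.052)
go("stand",hsv[...,1]<130,(160,212,60,36),.052)
go("bar",V>215,(190,220,24,20),.090)
go("round",V>215,(166,218,20,20),.090)
for n,uv in(("pinU",(521,112)),("pinD",(588,312))):
    print(n,cast("top",[(270+uv[0]/10-.45,200+uv[1]/10-.45)],.072))
E
```

```text
plate rect (array([ 0.42883685, -0.18759007]), np.float32(1.9123912), (81.0870361328125, 180.26885986328125)) centroid [ 0.42804956 -0.18710199] area mm2 13994.528514954029
key rect (array([ 0.44388809, -0.23580948]), np.float32(1.1503677), (41.54230880737305, 39.36354446411133)) centroid [ 0.44514123 -0.23613317] area mm2 1288.916790264193
slot rect (array([ 0.41037418, -0.13262946]), np.float32(3.1394534), (5.286149978637695, 6.804368495941162)) centroid [ 0.41024898 -0.13291476] area mm2 28.234475021716207
stand rect (array([0.41751196, 0.16582376]), np.float32(1.5054682), (163.2957000732422, 64.68063354492188)) centroid [0.41750997 0.1656029 ] area mm2 10193.84499352309
bar rect (array([0.41667624, 0.13150412]), np.float32(1.5111438), (49.090484619140625, 24.832290649414062)) centroid [0.41627041 0.13146557] area mm2 1075.52190037712
round rect (array([0.42086023, 0.20559387]), np.float32(0.54857165), (28.70105743408203, 28.287460327148438)) centroid [0.42092692 0.205746  ] area mm2 633.8837359792087
pinU [[ 0.47514497 -0.22700159]]
pinD [[ 0.41516324 -0.24639575]]
```

```bash
python3 - <<'E'
from h import *
a=-0.0595; p=np.array([.4165,.1315])
for k in(0,np.pi):
    q=ik([*p,.22],down(a+k)); q2=ik([.4133,-.146,.25],down(.33+k)); print(k,q,q2)
best=min((0,np.pi),key=lambda k:abs(ik([*p,.22],down(a+k))[5]))
goto([*p,.22],down(a+best)); set_gripper(.055,30)
cv2.imwrite("pics/scene1.png",get_image("scene")[:,:,::-1])
servo_line([*p,.086],velocity=.08,f_stop=8)
print(best,current_tcp_pos(),current_ft_force(),current_time())
set_gripper(.0,40); print(current_finger_gap(),current_grasp_force(),current_tcp_pos(),current_ft_force())
E
```

```text
0 [ 2.77332851e-02 -1.83467814e-01  2.00871729e+00 -8.88178420e-16
  1.31634318e+00  8.72332851e-02] [-6.16640856e-01 -2.06415662e-01  1.96768301e+00 -4.44089210e-16
  1.38032531e+00 -9.46640856e-01]
3.141592653589793 None [-6.16640856e-01 -2.06415662e-01  1.96768301e+00 -4.44089210e-16
  1.38032531e+00  2.19495180e+00]Traceback (most recent call last):
  File "<stdin>", line 5, in <module>
  File "<stdin>", line 5, in <lambda>
TypeError: 'NoneType' object is not subscriptable
```

```bash
python3 - <<'E'
from h import *
a=-0.0595; p=np.array([.4165,.1315])
goto([*p,.22],down(a)); set_gripper(.055,30)
im=get_image("scene");cv2.imwrite("pics/scene1.png",im[:,:,::-1])
servo_line([*p,.086],velocity=.08,f_stop=8)
print(current_tcp_pos(),current_ft_force(),current_time())
set_gripper(.0,40); print(current_finger_gap(),current_grasp_force(),current_tcp_pos(),current_ft_force(),current_time())
E
```

```text
[0.41691191 0.13154    0.08644393] [ 0.22498795 -1.16559748  0.18528557] 4.825
0.02323775151012414 39.99458849430084 [0.41688356 0.1315172  0.08639248] [-0.54421585  0.03596194  3.47951835] 5.2083
```

View pics/scene1.png

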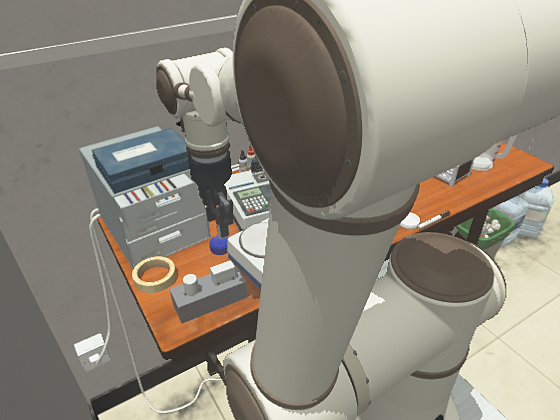

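The gripper is above the bar head, and the arm still hides the reader in this view. The bar is now held with a 23 mm gap. Next I lift it, carry it over and insert it with a force guard.

```bash
python3 - <<'E'
from h import *
print(cast("top",[(270+24.7-.45,200+32.2-.45)],.052))
p=current_tcp_pos(); servo_line([p[0],p[1],.22],velocity=.15)
print(current_finger_gap(),current_ft_force())
s=[.4133,-.1462]; goto([*s,.22],down(.33)); 
servo_line([*s,.132],velocity=.1,f_stop=8)
print(current_tcp_pos(),current_finger_gap(),current_ft_force())
cv2.imwrite("pics/top1.png",cv2.resize(get_image("top")[170:270,240:370],None,fx=5,fy=5,interpolation=cv2.INTER_CUBIC)[:,:,::-1])
h=servo_line([*s,.0855],velocity=.03,f_stop=5)
print(h,current_tcp_pos(),current_ft_force(),current_torque(),current_time())
E
```

```text
[[ 0.41341154 -0.14547593]]
0.023678291670713808 [-0.36765123  0.10672619 -1.13797309]
[ 0.41381959 -0.146489    0.13269138] 0.023413471047215504 [-0.18162183  0.94879725 -1.63867579]
True [ 0.41344246 -0.14610415  0.11833846] [ 2.99207965 -1.15430921 -3.07712544] [-0.17390162 -0.65774361  0.06188839] 9.0917
```

The tip is 6 mm into the slot and touching sideways. I'll continue down in small steps and follow the side force.

```bash
python3 - <<'E'
from h import *
p=np.array(current_tcp_pos()); p[:2]=[.4133,-.1462]; f0=np.array([-.2,.5,-1.4])
z=p[2]
for i in range(22):
    f=np.array(current_ft_force())-f0
    print(np.round(p,4),round(current_tcp_pos()[2],4),np.round(f,1),np.round(current_torque(),2))
    if z<.0875 and f[2]>3: break
    d=f[:2]*.0004 if np.hypot(*f[:2])>1 else np.zeros(2); d*=min(1,.001/(np.hypot(*d)+1e-9))
    p[:2]+=d
    if f[2]<4: z=max(z-.003,.085)
    p[2]=z
    servo_line(list(p),velocity=.03,f_stop=8)
print(current_tcp_pos(),current_finger_gap(),current_time())
E
```

```text
[ 0.4133 -0.1462  0.1183] 0.1183 [ 3.2 -1.7 -1.7] [-0.17 -0.66  0.06]
[ 0.4142 -0.1467  0.1153] 0.1148 [ 1.7  0.6 -1.4] [ 0.03 -0.2   0.07]
[ 0.4149 -0.1464  0.1123] 0.1119 [ 0.1 -0.6  0.1] [ 0.08  0.04 -0.07]
[ 0.4149 -0.1464  0.1093] 0.1091 [ 0.8 -1.1 -0.1] [0.01 0.06 0.06]
[ 0.4152 -0.1468  0.1063] 0.1061 [ 0.3 -1.5 -0.1] [-0.   -0.01  0.03]
[ 0.4153 -0.1474  0.1033] 0.1031 [ 0.5 -0.4  0.1] [-0.01 -0.01 -0.01]
[ 0.4153 -0.1474  0.1003] 0.1001 [-0.2  0.2  1. ] [-0.01 -0.04 -0.  ]
[ 0.4153 -0.1474  0.0973] 0.0971 [ 0.1 -0.9 -0.1] [ 0.01 -0.01 -0.03]
[ 0.4153 -0.1474  0.0943] 0.0941 [ 0.5 -0.5 -0.8] [ 0.02 -0.01 -0.  ]
[ 0.4153 -0.1474  0.0913] 0.0911 [-0.4 -0.4  0. ] [ 0.    0.   -0.02]
[ 0.4153 -0.1474  0.0883] 0.0881 [-0.6 -1.1 -0.6] [ 0.02  0.   -0.04]
[ 0.4151 -0.1479  0.0853] 0.0864 [-4.5  3.9 11.9] [ 0.85  0.6  -0.02]
[ 0.41546105 -0.14765067  0.08639474] 0.023744999579160934 11.8583
```

```bash
python3 - <<'E'
from h import *
set_gripper(.05); p=current_tcp_pos(); print(current_ft_force(),current_grasp_force())
servo_line([p[0],p[1],.2],velocity=.12); set_gripper(0.)
goto([.40,-.45,.2],down(.33))
im=get_image("top");np.save("pics/top2.npy",im)
cv2.imwrite("pics/top2.png",cv2.resize(im[190:260,270:350],None,fx=8,fy=8,interpolation=cv2.INTER_CUBIC)[:,:,::-1])
im=get_image("scene");cv2.imwrite("pics/scene2.png",im[:,:,::-1])
print(current_time(),current_finger_gap())
S=4;V=cv2.cvtColor(cv2.resize(np.load("pics/top2.npy"),None,fx=S,fy=S,interpolation=cv2.INTER_CUBIC),cv2.COLOR_RGB2HSV)[...,2]
c,_=comp(((V>215)*255).astype(np.uint8),*[S*v for v in(282,218,28,26)])
print(rect(cast("top",(c.reshape(-1,2)+.5)/S-.5,.09)))
E
```

```text
[-0.34927068  0.38113106 -0.34395951] 0.0
15.1333 0.000127195367311258
(array([ 0.41407376, -0.14738083]), np.float32(1.8851235), (24.37688636779785, 49.69607925415039))
```

View pics/top2.png

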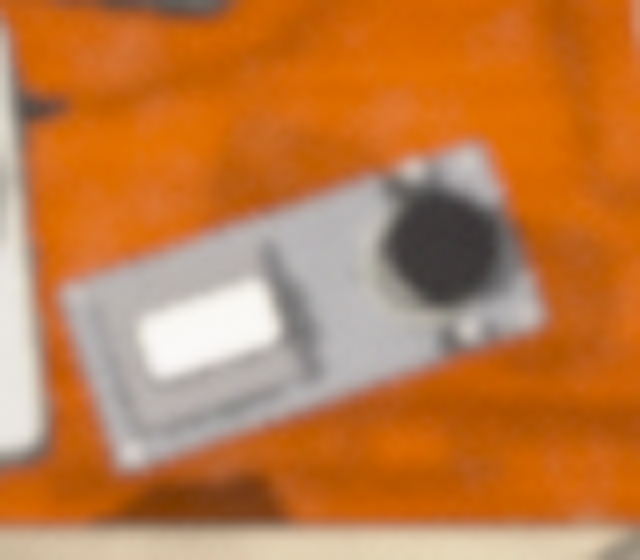

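The gauge sits upright in the slot block at crop position (208,328), let go and untilted. The cap is at (443,248) and still up. Next I press the key in small steps with force readings.

```bash
python3 - <<'E'
from h import *
k=[.4458,-.2372]
goto([*k,.16],down(.33)); servo_line([*k,.116],velocity=.06,f_stop=4); sleep(.3)
fz=lambda:np.mean([current_ft_force()[2] for _ in range(10) if sleep(.02) is None])
f0=fz(); print(f0,current_tcp_pos())
z=.116
while z>.0975:
    z-=.0015 if z>.106 else .002
    servo_line([*k,max(z,.097)],velocity=.02); f=fz()-f0
    print(round(z,4),round(current_tcp_pos()[2],4),round(f,2))
    if f>6.5: break
print(current_time())
E
```

```text
nan [ 0.44582767 -0.23723217  0.11606931]
0.1145 0.1145 nan
0.113 0.113 nan
0.1115 0.1115 nan
0.11 0.11 nan
0.1085 0.1088 nan
0.107 0.1072 nan
0.1055 0.1057 nan
0.1035 0.1036 nan
0.1015 0.1016 nan
0.0995 0.0997 nan
0.0975 0.0977 nan
21.9583
  return _methods._mean(a, axis=axis, dtype=dtype,
  ret = ret.dtype.type(ret / rcount)
```

My force averaging was faulty because `sleep` doesn't return None. The tracking lag at z=0.109 still shows where contact began, so the key is about 11.3 mm down. I'll set the final depth and check the force.

```bash
python3 - <<'E'
from h import *
servo_line([.4458,-.2372,.0968],velocity=.02); fs=[]
for _ in range(30): sleep(.03); fs.append(current_ft_force())
print(current_tcp_pos(),np.mean(fs,0),np.std(fs,0),current_time())
im=get_image("scene");t=get_image("top")
cv2.imwrite("pics/fin.png",np.vstack([im[150:350,100:400],t[150:350,130:430]])[:,:,::-1])
E
```

```text
[ 0.44590985 -0.23731561  0.09702546] [ 1.99981566 -1.66519419  5.24814861] [0.42291348 0.49431002 0.3423581 ] 23.2083
```

View pics/fin.png

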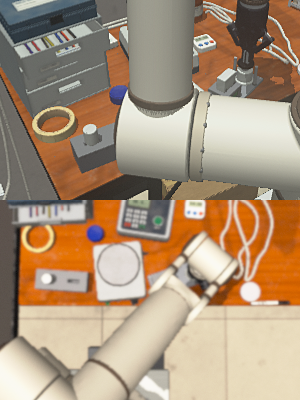

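The closed fingers are on the key at about (245,80). The bar head is in the reader at about (225,80), the round gauge is still in the stand, and the other things haven't moved. Fz of about 5.3–6 N and tip z = 0.072 both match 12 mm of travel, so I'm handing in.

```bash
python3 -c "
from station import *
print(job_done())"
```

```text
the job is handed in; nothing more can be done
None
```

The bar gauge is fully home in the reader's slot and let go. The key is held about 12 mm down with roughly 5–6 N, and the job was handed in after about 23 s of the 51 s; the hand-in call returned no verdict.

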